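Put the drill press tooling back in its caddy

ROBOT

A 7-joint arm with a two-finger parallel gripper is mounted at the origin on the work surface. World frame = base frame: x ahead of the robot, y to its left, z up, the work surface at z = 0. Lengths are in mm, angles in rad, forces in N, time in s.
With the tool pointing down it reaches from about 350 to 900 mm from the base axis. Payload 19.9 kg.
Tool frame: the origin (TCP) lies at the very end of the fingers, on their centre line; the grasp point (between the pads) lies manip.grip_depth behind it (manip.grip_depth is the distance from the TCP to the grasp point, in mm); z points along the fingers, y is the line along which they close (so a half turn about z gives the same grasp; the last joint's range is limited). The gripper opens to 94 mm and grips with 3 to 60 N. Pads are 16 mm wide; open, the fingers measure 119 mm over their backs; the gripper's body (75 mm by 177 mm) begins 78 mm behind the grasp point.
Start: joints at [-1.183, 0.417, -0.01, 1.614, 0.005, 1.111, -0.053], TCP at [260.418, 568.138, 205.425] pointing down, gripper open.
Joint ranges: [-2.81, 2.81], [-0.39, 2.02], [-1.27, 1.25], [0.06, 2.57], [-1.19, 4.33], [0.19, 2], [-2.82, 2.82]. Speed limits (rad/s): [1.89, 1.89, 2.39, 2.39, 3.01, 3.01, 3.01].

INTERFACE

Orientations are given as a unit quaternion [w, x, y, z].
In Python, from cell import status, optics, finish_job, manip gives the robot as it stands.
- The arm moves only by the tool drive_tool, never from a script. Its argument "rows" is one flat list of numbers, 6 for each row, row after row: the shift along the tool's x, y, z in m, then the turn, a rotation vector about the tool's x, y, z in rad. A call has 1 to 12 rows; each row shifts and turns the commanded pose from where the row before left it, along the tool's axes as they then stand; what a row does not reach is not made up. A row lasts 1/12 s, in which the tool goes at most 41.7 mm and 7.16 degrees, less where a joint would pass 70% of its speed; a pose out of reach is approached as far as the arm can. A call with a gripper value outside its range is refused whole. "gripper" is the opening, from 0 (shut) to 1 (fully open), set as the call begins (left out, the last holds). The fingers move at their own pace and stop on an object; "squeeze" is the grip in N (left out, the last holds). Time passes only in rows, so rows that do not move let the fingers close. It gives the time, the measured TCP pose, the force, the opening and the grip force at its end, in the units of the state.
- status.observe(): the state, without advancing time (a new reading comes with each control period).
- optics.grab_frame(name): name is "side" or "top" or "wrist"; returns the picture (480x640x3 uint8, blue, green, red); there is no depth.
- optics.camera_model(name): a dict with "intrinsics" (3x3 intrinsics, pixels), "R" (3x3) and "t" (3): a world point X has camera coordinates R X + t; the wrist camera has in their place "T_tool_cam" (4x4, takes a point from camera to tool coordinates, whose origin is the TCP and whose axes are the flange's). Camera axes: x right, y down, z forward; pixel columns grow to the right and rows downward; lengths in mm; the calibration is good to about 2 mm. A picture is of the moment at which its call begins: read the wrist's pose just before it. camera_model takes no time and is no camera call.
- finish_job(): hands the job in; it is judged then, once.
The state is a dict: "time": time; "qpos": joint angles; "dq": joint speeds; "joint_torque": joint torques, N m; "position": TCP position; "tool_rot": TCP orientation; "contact_force": force on the tool from outside, world axes, zero at the start; "torque": the same for the moment, N m; "finger_gap": opening from 0.0 (shut) to 1.0 (fully open); "grip_force": force on a finger pad.
Only numpy, scipy, OpenCV 4.12 (cv2) and the standard library are available. Lean on these libraries where they do the work, as an engineer would, in place of code of your own. Each camera call takes 0.05 s, during which the arm holds its last target. There are 200 camera calls.

TASK

The drilling is done: put the hole saw, the sanding drum, the star knob and the chuck key back in the caddy, each on the floor of the bin that holds its own kind, in the free half beside the stock and standing or lying the way it does now. The beech drawer knob and the machine foot look much like tooling but are furniture parts: leave them where they stand.

Things in the scene. Friction and masses are not known exactly. Their poses are not given: they have to be found in the camera images.
- hole_saw_mid (a point): the hole saw to put away: a red steel cup 44 mm across and 38 mm tall with dark teeth at the bottom, standing teeth down, with a steel arbor 11 mm thick rising from its middle to 58 mm above the bench. The point is on its axis half-way up the cup, 19 mm above its underside; z up. About 0.14 kg.
- sanding_drum_mid (a point): the sanding drum to put away: a brown abrasive cylinder 38 mm across and 40 mm tall with a black rubber top and a 7 mm steel shank rising to 60 mm; stands upright. The point is on its axis half-way up the drum, 20 mm above its underside; z up. About 0.08 kg.
- star_knob_mid (a point): the star knob to put away: a black five-lobed clamping knob 46 mm across, the lobes 18 mm tall, a narrower hub (19 mm) to 26 mm with a brass centre; lies flat. The point is on its axis, 13 mm above its underside; z up. About 0.05 kg.
- chuck_key_mid (a point): the chuck key to put away: a steel T lying flat, 60 mm long, the cross bar 50 mm wide. The point is half-way along the shank, 7 mm above the underside (the thing is 14 mm thick); x runs along the shank, away from the cross bar, y along the cross bar, z up. The cross bar is centred at x = -26 mm; the shank is 10.5 mm thick from there to x = +6 mm and 14 mm thick from x = +6 to +19 mm. About 0.09 kg.
- bin_saws: the hole-saw bin: the grey bin, with three small red hole saws (22 to 29 mm across, arbors up to 58 mm above its floor) standing along its robot-side wall. Fixed, 104 (x) by 110 (y) by 45 mm high, walls 3 mm, in a low plywood caddy with the other bins. Origin: centre of its underside, 6 mm above the bench; x away from the robot (the caddy turns up to 0.2 rad), y sideways; floor 3 mm above the origin. Free floor: x -14 to +49 mm, all y.
- bin_drums: the sanding-drum bin: the yellow bin, with three small brown sanding drums (19 to 29 mm across, shanks up to 58 mm above its floor) standing along its robot-side wall. Otherwise the same as the hole-saw bin: sizes, origin, axes, free floor.
- bin_knobs: the knob bin: the blue bin, with three small black star knobs (29 mm across, 21 mm tall) lying along its robot-side wall. Otherwise the same as the hole-saw bin: sizes, origin, axes, free floor.
- bin_keys: the chuck-key bin: the green bin, with two small steel chuck keys (11 mm thick) lying along its robot-side wall. Otherwise the same as the hole-saw bin: sizes, origin, axes, free floor.
- machine_foot_mid (a point): a look-alike to leave: a round machine foot, a smooth black rubber base 44 mm across under a silver cap, with a threaded stud 8 mm thick rising to 53 mm. The point is on its axis 10 mm above the bench.
- drawer_knob_mid (a point): a look-alike to leave: a pale beech drawer knob 38 mm across standing on its head, 34 mm tall, with a threaded steel bolt rising to 56 mm. The point is on its axis 17 mm above the bench. Not listed but also lying about: a branch slice, a pine offcut, a small tin and a tape measure, all under 45 mm tall. All loose things stand at least 25 mm clear of each other and the caddy.
There are look-alikes about, which are no part of the job. Several things look just like the part that bears hole_saw_mid: the one meant starts farthest to the robot's right.

How it is judged:
By the outcome, as a careful person would: the job done as asked, in the order asked, and still so for the second after the job is handed in, with the robot touching nothing.
It also fails if it takes over 112 s, if anything falls off the work surface, if the arm or the gripper's body presses on something with over 40 N, if the wrist force passes 120 N, or if a joint passes its speed limit or range.

## Working session

There is one attempt and no reset: what is moved stays moved. The work goes in short steps, Python scripts to look and compute and a tool call to move; the robot and the scene stay as the last step left them, time stands still between calls to the robot, and variables do not carry over. Pictures are saved under pics/ and viewed, at most 14 in all, crops included, and the job is handed in when it is done.

Besides the shell and the picture viewer there is one more tool, called after "Request:" as name(argument=value, ...) on one line, values as JSON. drive_tool: Moves the arm, as the interface text tells. Its arguments: {"type":"object","properties":{"rows":{"type":"array"},"gripper":{"type":"number"},"squeeze":{"type":"number"}},"required":["rows"]}

```bash
mkdir -p pics; ls
python3 - <<'E'
from cell import status, optics, manip
import cv2,numpy as np
np.set_printoptions(suppress=True,precision=3)
print(manip.grip_depth, status.observe())
for n in ("top","side"):
    cv2.imwrite(f"pics/{n}0.png",optics.grab_frame(n)); print(n,optics.camera_model(n))
print(optics.camera_model("wrist"))
E
```

```text
pics
18.8 {'time': 0.0, 'qpos': array([-1.182,  0.418, -0.01 ,  1.614,  0.005,  1.111, -0.053]), 'dq': array([-0.002,  0.   , -0.001,  0.   ,  0.001,  0.001, -0.001]), 'joint_torque': array([  0.002, -85.124,   0.64 , -42.597,  -0.049,   0.019,   0.   ]), 'position': array([260.271, 567.814, 204.833]), 'tool_rot': array([-0.   ,  0.213,  0.977, -0.001]), 'contact_force': array([ 0.559, -0.824, -0.806]), 'torque': array([ 0.   , -0.018,  0.025]), 'grip_force': 0.0, 'finger_gap': 1.0010058104258752}
top {'intrinsics': array([[540.353,   0.   , 314.703],
       [  0.   , 540.353, 224.82 ],
       [  0.   ,   0.   ,   1.   ]]), 'R': array([[ 0.061, -0.998,  0.003],
       [-0.975, -0.06 , -0.216],
       [ 0.215,  0.01 , -0.976]]), 't': array([-14.57 , 539.293, 925.711])}
side {'intrinsics': array([[484.611,   0.   , 321.488],
       [  0.   , 484.611, 240.522],
       [  0.   ,   0.   ,   1.   ]]), 'R': array([[ 0.957, -0.288, -0.015],
       [-0.23 , -0.729, -0.645],
       [ 0.175,  0.621, -0.764]]), 't': array([-506.641,  163.351, 1043.35 ])}
{'intrinsics': array([[412.63 ,   0.   , 325.171],
       [  0.   , 412.63 , 242.751],
       [  0.   ,   0.   ,   1.   ]]), 'T_tool_cam': array([[   0.001,   -0.968,   -0.252,   72.927],
       [   1.   ,    0.   ,    0.001,    0.099],
       [  -0.001,   -0.252,    0.968, -180.342],
       [   0.   ,    0.   ,    0.   ,    1.   ]])}
```

View pics/top0.png

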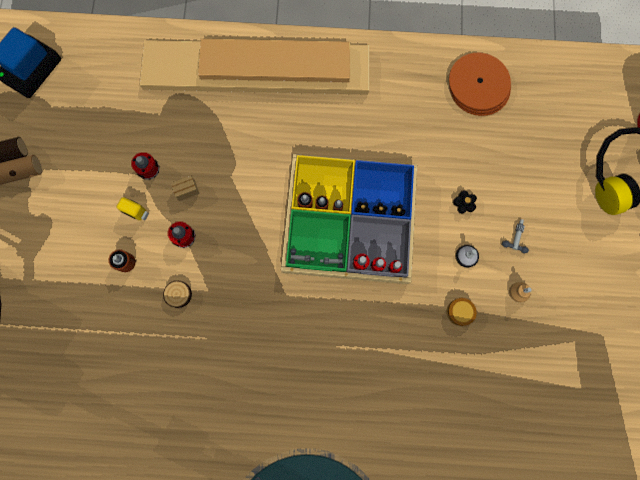

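View pics/side0.png

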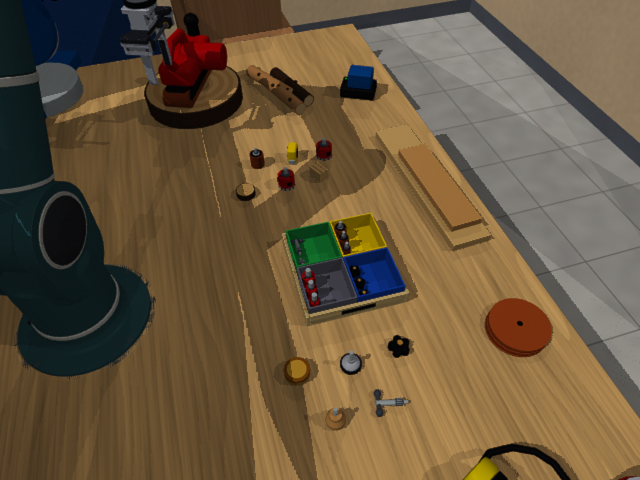

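Top view: the two red hole saws are at (145,165) and (180,234). The robot's right is −y, which is image right, so the one at (180,234) is meant. The drum is at (121,259), star knob (465,202), chuck key (516,238), machine foot (467,256) and drawer knob (521,292). The bins are yellow upper-left, blue upper-right, green lower-left and grey lower-right. I'll confirm with a crop.

```bash
cat > h.py <<'E'
from cell import status, optics, manip
import cv2,numpy as np
from scipy.spatial.transform import Rotation as Rn
np.set_printoptions(suppress=True,precision=3)
def cam(n,st=None):
    c=optics.camera_model(n);K=np.array(c["intrinsics"])
    if n!="wrist": R=np.array(c["R"]);return K,R,np.array(c["t"])
    q=st["tool_rot"];T=np.eye(4);T[:3,:3]=Rn.from_quat([q[1],q[2],q[3],q[0]]).as_matrix();T[:3,3]=st["position"]
    M=np.linalg.inv(T@np.array(c["T_tool_cam"]));return K,M[:3,:3],M[:3,3]
def px2w(C,uv,z):
    K,R,t=C;o=-R.T@t;d=R.T@np.linalg.inv(K)@[uv[0],uv[1],1];return o+d*(z-o[2])/d[2]
def w2px(C,X):
    K,R,t=C;p=K@(R@np.array(X,float)+t);return p[:2]/p[2]
E
python3 - <<'E'
from h import *
a=cv2.imread("pics/top0.png")
f=lambda x0,y0,w,h:cv2.resize(a[y0:y0+h,x0:x0+w],None,fx=4,fy=4,interpolation=cv2.INTER_CUBIC)
l=f(95,145,110,140); r=f(430,180,90,140)
cv2.imwrite("pics/crop1.png",np.hstack([l,r])[:600])
cv2.imwrite("pics/crop2.png",cv2.resize(a[140:290,275:425],None,fx=4,fy=4,interpolation=cv2.INTER_CUBIC))
C=cam("top")
for n,uv,z in [("saw",(180,234),38),("saw2",(145,165),38),("drum",(121,259),40),("knob",(465,202),20),("key",(517,238),7),("foot",(467,256),20)]: print(n,px2w(C,uv,z))
E
```

```text
saw [511.    266.848  38.   ]
saw2 [640.414 348.781  38.   ]
drum [457.538 368.679  40.   ]
knob [ 610.151 -265.636   20.   ]
key [ 548.683 -368.596    7.   ]
foot [ 505.614 -269.491   20.   ]
```

View pics/crop1.png

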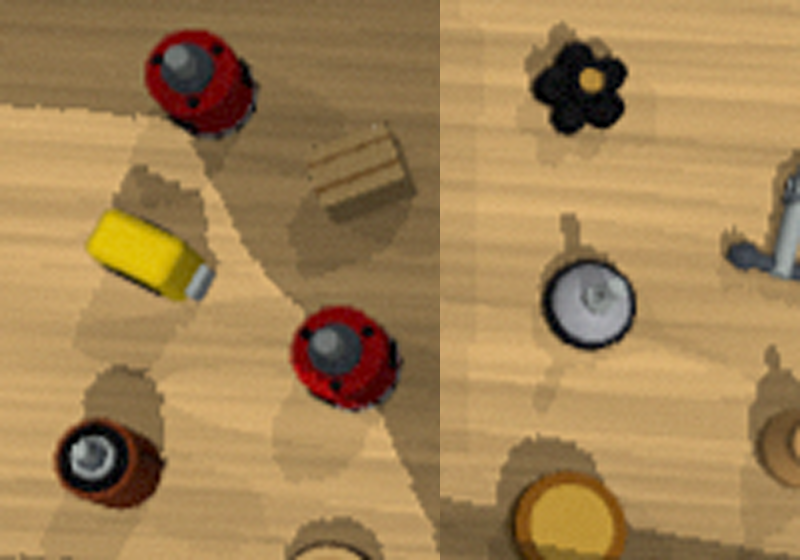

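View pics/crop2.png

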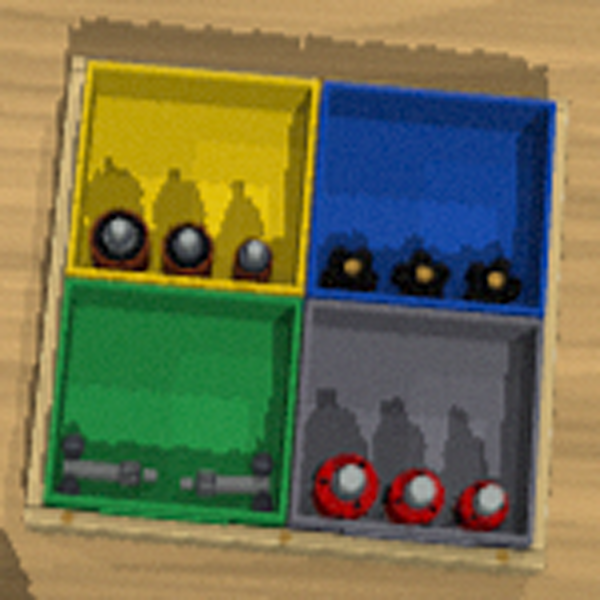

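Crop 1: the lower-right red saw with three dark dots, rim centre at full-image (180.7,234.2), is the right-most loose one, so that is the target. The drum rim is at (118,259) with a black top and steel shank. Crop 2: the bins are as described, and I've read off the rim corners.

```bash
cat >> h.py <<'E'
def pose(st):
    q=st["tool_rot"];M=Rn.from_quat([q[1],q[2],q[3],q[0]]).as_matrix();return np.array(st["position"]),M
def plan(target,yaw,st=None):
    # yaw: world angle of tool y axis (mod pi); prints turn about tool z and the shift in the axes after the turn
    st=st or status.observe();p,M=pose(st);cur=np.arctan2(M[1,1],M[0,1]);d=(yaw-cur+np.pi/2)%np.pi-np.pi/2
    M2=Rn.from_euler('z',d).as_matrix()@M
    print("t %.1f"%st["time"],"turn tool z %.3f"%-d,"shift now-axes",M.T@(np.array(target)-p),"after-turn",M2.T@(np.array(target)-p), "tilt",M[:2,2])
E
python3 - <<'E'
from h import *
C=cam("top")
g=lambda p,z=51:px2w(C,(275+p[0]/4-.4,140+p[1]/4-.4),z)[:2]
Q=[g(p) for p in [(88,62),(556,100),(535,546),(43,508)]]
TL,TR,BR,BL=Q
print(*Q); print("w",[np.linalg.norm(a) for a in (TR-TL,BR-BL,TL-BL,TR-BR)])
for a,b in((TL,TR),(BL,BR)): d=a-b;print("ang y-axis",np.arctan2(d[1],d[0])-np.pi/2)
for a,b in((TL,BL),(TR,BR)): d=a-b;print("ang x-axis",np.arctan2(d[1],d[0]))
c=sum(Q)/4;print("c",c)
print("drum",px2w(C,(118,259),40),"saw",px2w(C,(180.7,234.2),38))
plan([511-60,267,200],np.pi/2-.03)
print(px2w(cam("top"),(467,256),20))
E
```

```text
[673.537  60.993] [ 668.38  -160.318] [ 456.931 -155.427] [460.516  66.793]
w [np.float64(221.37085596827546), np.float64(222.24860335999117), np.float64(213.1000005047778), np.float64(211.50519233202604)]
ang y-axis -0.02329971194646152
ang y-axis -0.016131223340343226
ang x-axis -0.027221008179770356
ang x-axis -0.023127560339982707
c [564.841 -46.99 ]
drum [457.201 374.154  40.   ] saw [510.704 265.511  38.   ]
t 0.1 turn tool z -0.400 shift now-axes [-298.715 -194.009    5.142] after-turn [-199.643 -294.977    5.246] tilt [-0.    -0.001]
[ 505.614 -269.491   20.   ]
```

Request:
drive_tool(rows=[0,0,0,0,0,-0.1,0,0,0,0,0,-0.1,0,0,0,0,0,-0.1,0,0,0,0,0,-0.1,-0.021,-0.025,0,0,0,0,-0.021,-0.025,0,0,0,0,-0.021,-0.025,0,0,0,0,-0.021,-0.025,0,0,0,0,-0.021,-0.025,0,0,0,0,-0.021,-0.025,0,0,0,0,-0.021,-0.025,0,0,0,0,-0.021,-0.025,0,0,0,0], gripper=0.72, squeeze=25)

```text
time: 1.1
position: [423.0, 361.7, 205.3]
tool_rot: [-0.0, 0.015, 1.0, -0.0]
contact_force: [-0.2, 0.2, 0.4]
finger_gap: 0.719
grip_force: 0.0
```

Request:
drive_tool(rows=[-0.021,-0.025,0,0,0,0,-0.021,-0.025,0,0,0,0,0,0,0,0,0,0,0,0,0,0,0,0])

```text
time: 1.43
position: [463.7, 310.5, 205.2]
tool_rot: [-0.0, 0.016, 1.0, -0.0]
contact_force: [0.3, 0.7, 0.0]
finger_gap: 0.717
grip_force: 0.0
```

Run:
```python
from h import *
st=status.observe();im=optics.grab_frame("wrist");cv2.imwrite("pics/w1.png",im);C=cam("wrist",st)
np.save("w1.npy",[st["position"],st["tool_rot"]],allow_pickle=True) if 0 else None
print(st["time"],st["position"],st["tool_rot"])
for X in ([510.7,265.5,38],[457.2,374.2,40]):print(w2px(C,X))
```

```text
1.4333 [463.699 310.49  205.23 ] [-0.     0.016  1.    -0.   ]
[276.089 276.273]
[399.616 213.513]
```

View pics/w1.png

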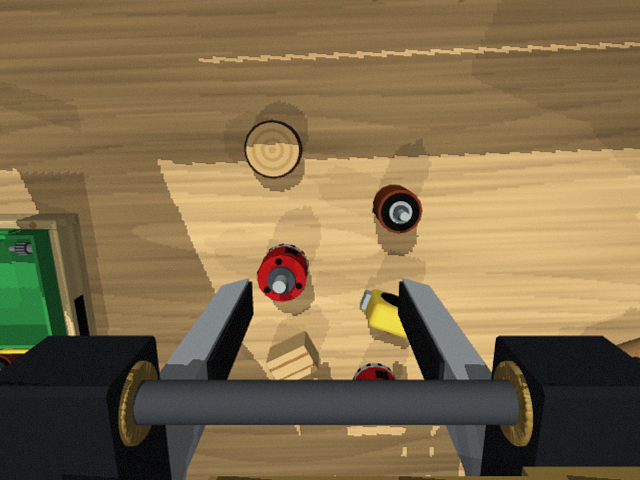

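The wrist view shows the saw rim centred near (281,276) and the drum top near (401,212). Both are within 5 px of prediction.

Run:
```python
from h import *
st=status.observe();C=cam("wrist",st)
s=px2w(C,(281,276),38);d=px2w(C,(400.5,212),40);print(s,d)
plan([s[0],s[1],90],np.pi/2-.023)
```

```text
[509.623 271.511  38.   ] [454.726 376.428  40.   ]
t 1.5 turn tool z -0.008 shift now-axes [-48.186 -38.938 115.196] after-turn [-47.888 -39.302 115.196] tilt [-0.001 -0.   ]
```

Request:
drive_tool(rows=[-0.008,-0.0065,0.019,0,0,0,-0.008,-0.0065,0.019,0,0,0,-0.008,-0.0065,0.019,0,0,0,-0.008,-0.0065,0.019,0,0,0,-0.008,-0.0065,0.019,0,0,0,-0.008,-0.0065,0.019,0,0,0,0,0,0.02,0,0,0,0,0,0.02,0,0,0,0,0,0.02,0,0,0,0,0,0.016,0,0,0,0,0,0.008,0,0,0,0,0,0,0,0,0])

```text
time: 2.48
position: [508.1, 272.3, 5.8]
tool_rot: [-0.001, 0.014, 1.0, -0.001]
contact_force: [0.1, -0.1, -0.6]
finger_gap: 0.72
grip_force: 0.0
```

Request:
drive_tool(rows=[0,0,0,0,0,0,0,0,0,0,0,0,0,0,0,0,0,0,0,0,0,0,0,0,0,0,0,0,0,0,0,0,0,0,0,0,0,0,0,0,0,0,0,0,0,0,0,0], gripper=0.2)

```text
time: 3.15
position: [510.1, 271.8, 8.3]
tool_rot: [0.0, 0.015, 1.0, 0.0]
contact_force: [-1.8, -0.7, 8.2]
finger_gap: 0.464
grip_force: 25.0
```

Gap is 43.6 mm, which matches the 44 mm cup. Lift and carry it over.

Request:
drive_tool(rows=[0,0,-0.01,0,0,0,0,0,-0.02,0,0,0,0,0,-0.03,0,0,0,0,0,-0.03,0,0,0,-0.001,-0.012,-0.01,0,0,0,-0.002,-0.025,0,0,0,0,-0.0025,-0.03,0,0,0,0,-0.0025,-0.03,0,0,0,0,-0.0025,-0.03,0,0,0,0,-0.0025,-0.03,0,0,0,0,-0.0025,-0.03,0,0,0,0,-0.0025,-0.03,0,0,0,0])

```text
time: 4.15
position: [520.8, 52.2, 107.9]
tool_rot: [0.0, 0.015, 1.0, -0.0]
contact_force: [1.1, 1.1, -0.4]
finger_gap: 0.462
grip_force: 25.0
```

Request:
drive_tool(rows=[-0.0025,-0.03,0,0,0,0,-0.0025,-0.03,0,0,0,0,-0.0025,-0.03,0,0,0,0,-0.0025,-0.03,0,0,0,0,-0.002,-0.022,0,0,0,0,-0.001,-0.01,0,0,0,0,0,0,0,0,0,0,0,0,0,0,0,0])

```text
time: 4.82
position: [529.5, -97.8, 107.6]
tool_rot: [-0.0, 0.015, 1.0, 0.0]
contact_force: [0.5, 0.5, -2.3]
finger_gap: 0.462
grip_force: 25.0
```

Run:
```python
from h import *
st=status.observe();im=optics.grab_frame("wrist");cv2.imwrite("pics/w2.png",im)
p,M=pose(st);print(st["time"],p,st["finger_gap"],st["contact_force"])
plan([528.5,-101.7,60],np.pi/2-.023,st)
C=cam("wrist",st)
ex=np.array([1,-.023]);ey=np.array([.023,1]);c=np.array([564.8,-47])
for a,b in((-107,-111),(-107,0),(-1,-111),(-1,0)):
  q=c+a*ex+b*ey;print((a,b),w2px(C,[*q,51]))
```

```text
4.8167 [529.513 -97.838 107.575] 0.46246768288279905 [ 0.493  0.525 -2.34 ]
t 4.8 turn tool z -0.007 shift now-axes [ 0.893 -3.904 47.574] after-turn [ 0.921 -3.898 47.574] tilt [-0.  0.]
(-107, -111) [216.937 135.946]
(-107, 0) [416.759 134.556]
(-1, -111) [229.385 312.448]
(-1, 0) [408.347 311.268]
```

View pics/w2.png

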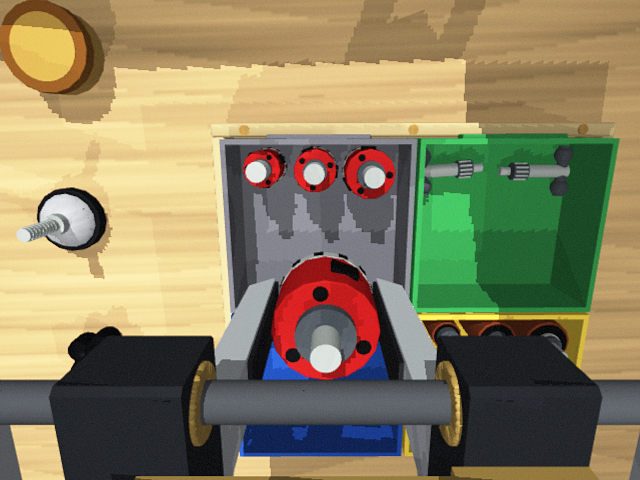

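The grey bin corners are within 4 px of prediction and the saw sits squarely in the gripper. Lower it to the floor.

Request:
drive_tool(rows=[0,-0.004,0.01,0,0,0,0,0,0.015,0,0,0,0,0,0.015,0,0,0,0,0,0.015,0,0,0,0,0,0.015,0,0,0,0,0,0.01,0,0,0,0,0,0.006,0,0,0,0,0,0.003,0,0,0,0,0,0,0,0,0,0,0,0,0,0,0])

```text
time: 5.7
position: [529.8, -102.1, 18.9]
tool_rot: [0.0, 0.015, 1.0, -0.0]
contact_force: [-0.3, -0.1, -1.2]
finger_gap: 0.464
grip_force: 25.0
```

Request:
drive_tool(rows=[0,0,0.001,0,0,0,0,0,0.001,0,0,0,0,0,0,0,0,0])

```text
time: 5.95
position: [530.1, -102.2, 17.3]
tool_rot: [0.001, 0.015, 1.0, -0.0]
contact_force: [-2.5, 1.0, 6.6]
finger_gap: 0.462
grip_force: 25.0
```

Request:
drive_tool(rows=[0,0,0,0,0,0,0,0,0,0,0,0,0,0,0,0,0,0,0,0,0,0,0,0,0,0,0,0,0,0], gripper=0.65)

```text
time: 6.37
position: [529.6, -102.2, 16.5]
tool_rot: [0.0, 0.015, 1.0, -0.0]
contact_force: [0.1, 0.2, -0.4]
finger_gap: 0.649
grip_force: 0.0
```

Request:
drive_tool(rows=[0,0,-0.015,0,0,0,0,0,-0.025,0,0,0,0,0,-0.03,0,0,0,0,0,-0.03,0,0,0,0.003,0.017,0,0,0,0,0.006,0.034,0,0,0,0,0.006,0.034,0,0,0,0,0.006,0.034,0,0,0,0,0.006,0.034,0,0,0,0,0.006,0.034,0,0,0,0,0.006,0.034,0,0,0,0,0.006,0.034,0,0,0,0])

```text
time: 7.37
position: [491.7, 155.6, 116.6]
tool_rot: [0.0, 0.015, 1.0, 0.0]
contact_force: [0.8, 0.6, 0.9]
finger_gap: 0.65
grip_force: 0.0
```

Request:
drive_tool(rows=[0.006,0.034,0,0,0,0,0.006,0.034,0,0,0,0,0.006,0.034,0,0,0,0,0.006,0.034,0,0,0,0,0.006,0.034,0,0,0,0,0.006,0.03,0,0,0,0,0.005,0.015,0,0,0,0,0.0025,0.005,0,0,0,0,0,0,0,0,0,0,0,0,0,0,0,0])

```text
time: 8.2
position: [455.5, 374.2, 116.3]
tool_rot: [-0.0, 0.015, 1.0, -0.0]
contact_force: [0.5, -0.8, 0.3]
finger_gap: 0.648
grip_force: 0.0
```

Run:
```python
from h import *
st=status.observe();im=optics.grab_frame("wrist");cv2.imwrite("pics/w3.png",im)
p,M=pose(st);print(p)
plan([455.3,376,8],np.pi/2-.023,st)
C=cam("wrist",st);print(w2px(C,[455.3,376,40]))
```

```text
[455.528 374.229 116.311]
t 8.2 turn tool z -0.007 shift now-axes [  0.28   1.84 108.31] after-turn [  0.267   1.842 108.31 ] tilt [-0.    -0.001]
[327.579 251.352]
```

View pics/w3.png

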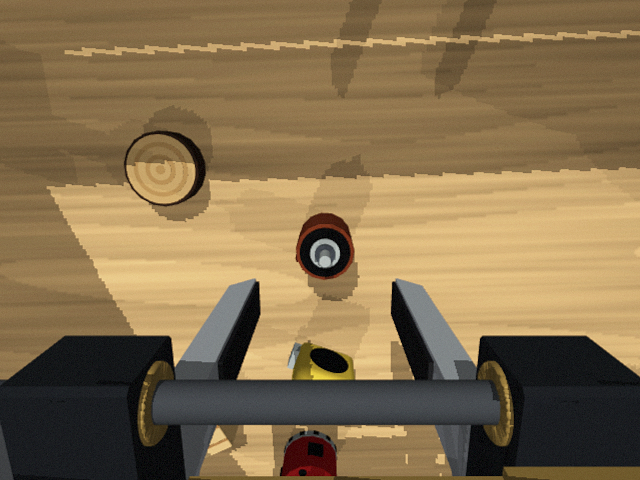

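The drum top is centred at (325,251), straight below the gripper.

Request:
drive_tool(rows=[0,0,0.01,0,0,0,0,0,0.02,0,0,0,0,0,0.025,0,0,0,0,0,0.025,0,0,0,0,0,0.018,0,0,0,0,0,0.01,0,0,0,0,0,0,0,0,0])

```text
time: 8.83
position: [454.6, 373.5, 6.2]
tool_rot: [-0.001, 0.015, 1.0, -0.001]
contact_force: [-0.3, -0.3, -0.4]
finger_gap: 0.652
grip_force: 0.0
```

Request:
drive_tool(rows=[0,0,0,0,0,0,0,0,0,0,0,0,0,0,0,0,0,0,0,0,0,0,0,0,0,0,0,0,0,0,0,0,0,0,0,0,0,0,0,0,0,0,0,0,0,0,0,0], gripper=0.2)

```text
time: 9.5
position: [455.8, 375.5, 9.4]
tool_rot: [0.001, 0.015, 1.0, 0.0]
contact_force: [-1.2, -2.1, 7.6]
finger_gap: 0.402
grip_force: 25.0
```

Request:
drive_tool(rows=[0,0,-0.01,0,0,0,0,0,-0.02,0,0,0,0,0,-0.03,0,0,0,0,0,-0.03,0,0,0,-0.007,-0.014,-0.015,0,0,0,-0.016,-0.03,0,0,0,0,-0.016,-0.03,0,0,0,0,-0.016,-0.03,0,0,0,0,-0.016,-0.03,0,0,0,0,-0.016,-0.03,0,0,0,0,-0.016,-0.03,0,0,0,0,-0.016,-0.03,0,0,0,0])

```text
time: 10.5
position: [568.1, 146.3, 114.5]
tool_rot: [0.0, 0.015, 1.0, 0.0]
contact_force: [0.5, 1.1, -0.2]
finger_gap: 0.399
grip_force: 25.0
```

Request:
drive_tool(rows=[-0.016,-0.03,0,0,0,0,-0.016,-0.03,0,0,0,0,-0.016,-0.03,0,0,0,0,-0.014,-0.026,0,0,0,0,-0.008,-0.015,0,0,0,0,-0.0035,-0.007,0,0,0,0,0,0,0,0,0,0,0,0,0,0,0,0,0,0,0,0,0,0])

```text
time: 11.25
position: [636.4, 9.6, 113.7]
tool_rot: [-0.0, 0.014, 1.0, 0.0]
contact_force: [-0.2, 0.3, -1.8]
finger_gap: 0.405
grip_force: 25.0
```

Run:
```python
from h import *
st=status.observe();im=optics.grab_frame("wrist");cv2.imwrite("pics/w4.png",im)
print(st["position"]);plan([637,7,18],np.pi/2-.023,st)
C=cam("wrist",st)
ex=np.array([1,-.023]);ey=np.array([.023,1]);c=np.array([564.8,-47])
for a,b in((-1,-111),(-1,0),(-1,111)):
  q=c+a*ex+b*ey;print((a,b),w2px(C,[*q,51]))
```

```text
[636.411   9.592 113.689]
t 11.2 turn tool z -0.005 shift now-axes [-0.679 -2.643 95.687] after-turn [-0.667 -2.646 95.687] tilt [-0.     0.001]
(-1, -111) [ 27.643 139.49 ]
(-1, 0) [222.131 138.62 ]
(-1, 111) [416.588 137.749]
```

View pics/w4.png

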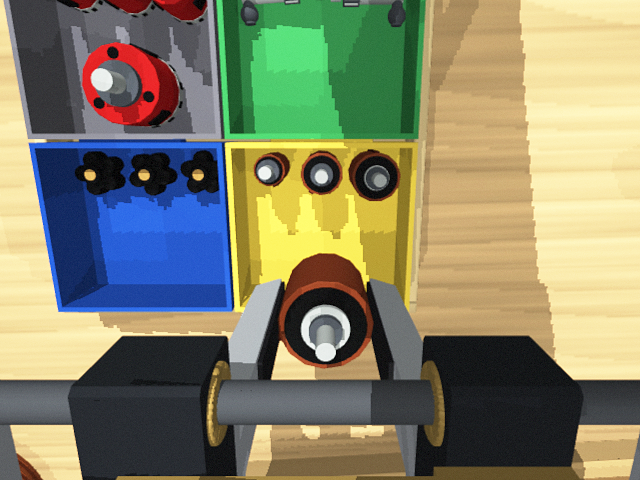

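The saw stands in the grey bin, and the drum hangs over the yellow bin's free half with the rims matching prediction. Lower the drum.

Request:
drive_tool(rows=[0,-0.003,0.01,0,0,0,0,0,0.015,0,0,0,0,0,0.02,0,0,0,0,0,0.02,0,0,0,0,0,0.015,0,0,0,0,0,0.008,0,0,0,0,0,0.005,0,0,0,0,0,0.001,0,0,0,0,0,0,0,0,0,0,0,0,0,0,0])

```text
time: 12.13
position: [637.3, 4.7, 20.3]
tool_rot: [0.001, 0.015, 1.0, -0.0]
contact_force: [-0.5, -0.2, -0.8]
finger_gap: 0.399
grip_force: 25.0
```

Request:
drive_tool(rows=[0,0,0.001,0,0,0,0,0,0.001,0,0,0,0,0,0,0,0,0])

```text
time: 12.38
position: [637.3, 4.7, 18.5]
tool_rot: [0.001, 0.015, 1.0, 0.0]
contact_force: [-2.6, -0.1, 7.7]
finger_gap: 0.397
grip_force: 25.0
```

Request:
drive_tool(rows=[0,0,0,0,0,0,0,0,0,0,0,0,0,0,0,0,0,0,0,0,0,0,0,0,0,0,-0.015,0,0,0,0,0,-0.025,0,0,0,0,0,-0.03,0,0,0,0,0,-0.03,0,0,0,0.007,-0.03,-0.01,0,0,0,0.007,-0.03,-0.01,0,0,0,0.007,-0.03,-0.01,0,0,0,0.007,-0.03,-0.01,0,0,0], gripper=0.6)

```text
time: 13.38
position: [604.7, -115.7, 158.1]
tool_rot: [0.0, 0.015, 1.0, -0.0]
contact_force: [-0.6, -0.3, -0.1]
finger_gap: 0.601
grip_force: 0.0
```

Request:
drive_tool(rows=[0.007,-0.03,-0.007,0,0,0,0.007,-0.03,-0.007,0,0,0,0.007,-0.03,-0.007,0,0,0,0.007,-0.03,-0.007,0,0,0,0.007,-0.03,-0.007,0,0,0,0.007,-0.03,-0.007,0,0,0,0.005,-0.012,0,0,0,0,0.003,-0.006,0,0,0,0,0,0,0,0,0,0,0,0,0,0,0,0])

```text
time: 14.22
position: [549.7, -309.5, 199.1]
tool_rot: [-0.0, 0.014, 1.0, 0.0]
contact_force: [0.7, 1.4, 0.4]
finger_gap: 0.599
grip_force: 0.0
```

Run:
```python
from h import *
st=status.observe();im=optics.grab_frame("wrist")
C=cam("wrist",st)
print(st["time"],st["position"],st["tool_rot"])
a=w2px(C,[610,-266,18]);b=w2px(C,[549,-369,7]);print(a,b)
lo=np.clip(np.minimum(a,b)-70,0,None).astype(int);print(lo)
cv2.imwrite("pics/w5.png",cv2.resize(im[lo[1]:lo[1]+240,lo[0]:lo[0]+320],None,fx=2.5,fy=2.5,interpolation=cv2.INTER_CUBIC))
cv2.imwrite("pics/w5full.png",im)
```

```text
14.2167 [ 549.711 -309.498  199.092] [-0.     0.014  1.     0.   ]
[373.336 282.163] [259.859 218.428]
[189 148]
```

View pics/w5.png

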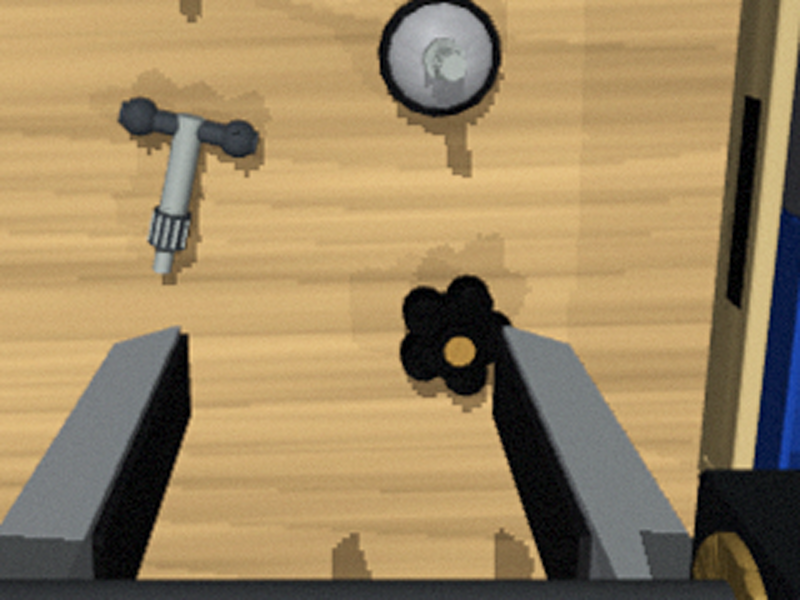

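The star knob is centred at crop (456,333), with one lobe pointing along the present closing line and a valley opposite it, so the current yaw suits it. Chuck key: bar ends at (140,116) and (239,138), shank from (188,125) to its tip at (163,272). The machine foot is the round silver one at (440,55).

Run:
```python
from h import *
st=status.observe();C=cam("wrist",st)
g=lambda u,v,z:px2w(C,(189+u/2.5,148+v/2.5),z)
k=g(456,333,18);print("knob",k, [g(*q,18)[:2]-k[:2] for q in((425,305),(468,297),(467,375),(424,355))])
b1,b2,tip=g(140,116,7),g(239,138,7),g(163,272,7)
bc=(b1+b2)/2;d=tip-bc;bd=b2-b1
print("bar",bc,np.linalg.norm(bd),np.degrees(np.arctan2(bd[1],bd[0])),"tip",tip,np.linalg.norm(d),np.degrees(np.arctan2(d[1],d[0])))
plan([k[0],k[1],110],np.pi/2-.023,st)
```

```text
knob [ 609.3   -267.333   18.   ] [array([-11.25 , -11.429]), array([-13.903,   4.401]), array([16.813,  4.14 ]), array([  8.366, -11.936])]
bar [ 531.407 -362.849    7.   ] 36.52776851677671 75.71719362662077 tip [ 585.913 -376.392    7.   ] 56.16355281477922 -13.954484352415637
t 14.3 turn tool z -0.005 shift now-axes [-58.127  43.329  89.162] after-turn [-58.342  43.039  89.162] tilt [-0.     0.001]
```

Request:
drive_tool(rows=[-0.008,0.006,0.012,0,0,0,-0.01,0.0075,0.02,0,0,0,-0.01,0.0075,0.025,0,0,0,-0.01,0.0075,0.025,0,0,0,-0.01,0.0075,0.025,0,0,0,-0.01,0.007,0.025,0,0,0,0,0,0.025,0,0,0,0,0,0.02,0,0,0,0,0,0.011,0,0,0,0,0,0.006,0,0,0,0,0,0,0,0,0,0,0,0,0,0,0], gripper=0.75)

```text
time: 15.27
position: [609.2, -269.4, 6.1]
tool_rot: [0.0, 0.015, 1.0, -0.0]
contact_force: [-0.1, -0.1, 1.0]
finger_gap: 0.75
grip_force: 0.0
```

Request:
drive_tool(rows=[0,0,0,0,0,0,0,0,0,0,0,0,0,0,0,0,0,0,0,0,0,0,0,0,0,0,0,0,0,0,0,0,0,0,0,0,0,0,0,0,0,0,0,0,0,0,0,0], gripper=0.2, squeeze=20)

```text
time: 15.93
position: [608.8, -269.7, 6.0]
tool_rot: [0.0, 0.015, 1.0, -0.0]
contact_force: [-1.4, 0.9, 6.3]
finger_gap: 0.457
grip_force: 20.0
```

Request:
drive_tool(rows=[0,0,-0.012,0,0,0,0,0,-0.025,0,0,0,0,0,-0.03,0,0,0,0,0,-0.028,0,0,0,-0.0018,0.014,0,0,0,0,-0.0033,0.027,0,0,0,0,-0.0033,0.027,0,0,0,0,-0.0033,0.027,0,0,0,0,-0.0033,0.027,0,0,0,0,-0.0033,0.027,0,0,0,0,-0.0018,0.014,0,0,0,0,-0.0005,0.003,0,0,0,0])

```text
time: 16.93
position: [634.7, -100.9, 100.9]
tool_rot: [0.0, 0.013, 1.0, 0.001]
contact_force: [0.3, -0.5, 0.2]
finger_gap: 0.46
grip_force: 20.0
```

Request:
drive_tool(rows=[0,0,0,0,0,0,0,0,0,0,0,0])

```text
time: 17.1
position: [633.9, -105.9, 100.7]
tool_rot: [0.0, 0.016, 1.0, -0.0]
contact_force: [-0.4, -0.1, -0.8]
finger_gap: 0.457
grip_force: 20.0
```

Run:
```python
from h import *
st=status.observe();im=optics.grab_frame("wrist");cv2.imwrite("pics/w6.png",im)
print(st["position"],st["finger_gap"]);plan([634.5,-104,16],np.pi/2-.023,st)
```

```text
[ 633.945 -105.933  100.7  ] 0.4565316461336225
t 17.1 turn tool z -0.008 shift now-axes [-0.487  2.03  84.698] after-turn [-0.503  2.026 84.698] tilt [ 0.    -0.001]
```

View pics/w6.png

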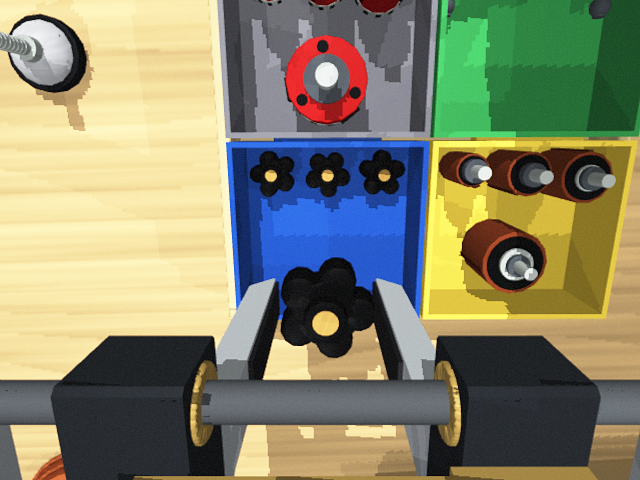

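The knob hangs level over the blue bin's free half, and the saw and drum stand in their bins. Lower the knob.

Request:
drive_tool(rows=[0,0.002,0.01,0,0,0,0,0,0.015,0,0,0,0,0,0.017,0,0,0,0,0,0.017,0,0,0,0,0,0.012,0,0,0,0,0,0.007,0,0,0,0,0,0.004,0,0,0,0,0,0.002,0,0,0,0,0,0,0,0,0,0,0,0,0,0,0])

```text
time: 17.98
position: [634.6, -102.4, 17.1]
tool_rot: [0.0, 0.015, 1.0, -0.0]
contact_force: [-0.7, 0.2, -0.6]
finger_gap: 0.457
grip_force: 20.0
```

Request:
drive_tool(rows=[0,0,0.001,0,0,0,0,0,0.001,0,0,0,0,0,0,0,0,0])

```text
time: 18.23
position: [634.6, -102.3, 15.0]
tool_rot: [0.0, 0.015, 1.0, -0.0]
contact_force: [0.2, -0.6, 1.4]
finger_gap: 0.455
grip_force: 20.0
```

Request:
drive_tool(rows=[0,0,0,0,0,0,0,0,0,0,0,0,0,0,0,0,0,0,0,0,0,0,0,0,0,0,-0.012,0,0,0,0,0,-0.025,0,0,0,0,0,-0.03,0,0,0,0,0,-0.025,0,0,0,0.004,-0.014,0,0,0,0,0.008,-0.029,0,0,0,0,0.008,-0.029,0,0,0,0,0.008,-0.029,0,0,0,0], gripper=0.6)

```text
time: 19.23
position: [602.7, -203.6, 107.3]
tool_rot: [0.0, 0.015, 1.0, -0.0]
contact_force: [0.2, -0.5, -0.6]
finger_gap: 0.601
grip_force: 0.0
```

Request:
drive_tool(rows=[0.008,-0.029,0,0,0,0,0.008,-0.029,0,0,0,0,0.008,-0.029,0,0,0,0,0.008,-0.029,0,0,0,0,0.008,-0.029,0,0,0,0,0.007,-0.022,0,0,0,0,0,0,0,0,0,0.071,0,0,0,0,0,0.071,0,0,0,0,0,0.071,0,0,0,0,0,0,0,0,0,0,0,0], gripper=0.5)

```text
time: 20.15
position: [551.2, -368.0, 106.8]
tool_rot: [0.0, 0.12, 0.993, -0.0]
contact_force: [-0.8, 0.5, -0.6]
finger_gap: 0.505
grip_force: 0.0
```

Run:
```python
from h import *
st=status.observe();im=optics.grab_frame("wrist");cv2.imwrite("pics/w7.png",im)
print(st["position"],st["qpos"]);plan([551.8,-367.9,2.5],1.327,st);C=cam("wrist",st)
print(w2px(C,[531.4,-362.8,7]),w2px(C,[585.9,-376.4,7]),w2px(C,[551.8,-367.9,7]))
```

```text
[ 551.19  -367.998  106.845] [ 0.367  0.594  0.249  1.602 -0.168  0.967  2.   ]
t 20.1 turn tool z 0.003 shift now-axes [ -0.556   0.272 104.345] after-turn [ -0.555   0.273 104.345] tilt [ 0. -0.]
[325.274 213.931] [324.912 290.433] [325.122 243.446]
```

View pics/w7.png

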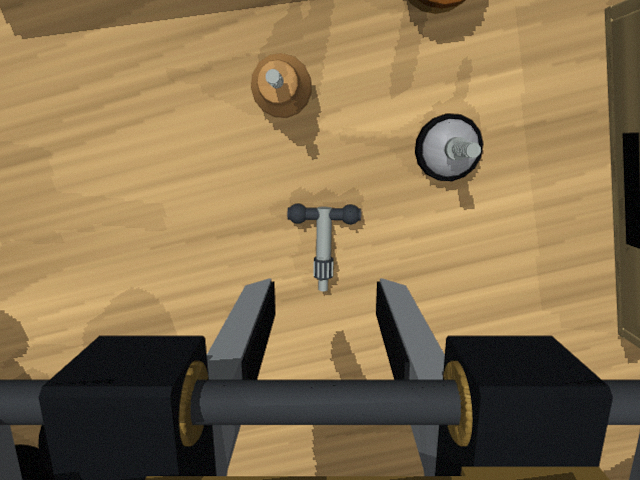

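The key is squarely between the fingers: bar at (324,214), tip at (324,290), as predicted. Descend and grip.

Request:
drive_tool(rows=[0,0,0.01,0,0,0,0,0,0.02,0,0,0,0,0,0.025,0,0,0,0,0,0.023,0,0,0,0,0,0.015,0,0,0,0,0,0.008,0,0,0,0,0,0.003,0,0,0,0,0,0,0,0,0,0,0,0,0,0,0])

```text
time: 20.95
position: [551.8, -368.4, 3.4]
tool_rot: [0.001, 0.121, 0.993, -0.0]
contact_force: [0.1, 0.1, -0.0]
finger_gap: 0.503
grip_force: 0.0
```

Request:
drive_tool(rows=[0,0,0,0,0,0,0,0,0,0,0,0,0,0,0,0,0,0,0,0,0,0,0,0,0,0,0,0,0,0,0,0,0,0,0,0,0,0,0,0,0,0,0,0,0,0,0,0,0,0,0,0,0,0], gripper=0.02, squeeze=30)

```text
time: 21.7
position: [551.3, -368.0, 2.6]
tool_rot: [0.0, 0.121, 0.993, -0.0]
contact_force: [-0.6, 0.7, 2.6]
finger_gap: 0.099
grip_force: 30.0
```

Gripped at 9.3 mm, consistent with the shank. Lift it, turn it and carry it to the green bin.

Request:
drive_tool(rows=[0,0,-0.01,0,0,0,0,0,-0.02,0,0,0,0,0,-0.03,0,0,0,0,0,-0.03,0,0,0,0,0,-0.01,0,0,0.05,0,0,0,0,0,0.1,0,0,0,0,0,0.1,0,0,0,0,0,0.1,0,0,0,0,0,0.1,0,0,0,0,0,0.1,0,0,0,0,0,0.1,0,0,0,0,0,0.1])

```text
time: 22.7
position: [551.3, -367.9, 103.2]
tool_rot: [0.0, 0.478, 0.878, 0.0]
contact_force: [0.2, 0.9, -0.6]
finger_gap: 0.096
grip_force: 30.0
```

Request:
drive_tool(rows=[0,0,0,0,0,0.1,0,0,0,0,0,0.1,0,0,0,0,0,0.1,0,0,0,0,0,0.1,0,0,0,0,0,0.1,0,0,0,0,0,0.1,0.015,-0.001,0,0,0,0,0.03,-0.002,0,0,0,0,0.03,-0.002,0,0,0,0,0.03,-0.002,0,0,0,0,0.03,-0.002,0,0,0,0,0.03,-0.002,0,0,0,0])

```text
time: 23.7
position: [543.7, -201.2, 103.1]
tool_rot: [0.0, 0.715, 0.699, 0.0]
contact_force: [0.4, 0.4, -0.6]
finger_gap: 0.101
grip_force: 30.0
```

Request:
drive_tool(rows=[0.03,-0.002,0,0,0,0,0.03,-0.002,0,0,0,0,0.03,-0.002,0,0,0,0,0.03,-0.002,0,0,0,0,0.03,-0.003,0,0,0,0,0.03,-0.003,0,0,0,0,0.02,-0.003,0,0,0,0,0.01,-0.001,0,0,0,0,0,0,0,0,0,0,0,0,0,0,0,0])

```text
time: 24.53
position: [530.7, 7.2, 102.9]
tool_rot: [0.0, 0.715, 0.699, 0.0]
contact_force: [0.9, -2.1, -1.1]
finger_gap: 0.1
grip_force: 30.0
```

Run:
```python
from h import *
st=status.observe();im=optics.grab_frame("wrist");cv2.imwrite("pics/w8.png",im)
print(st["position"],st["finger_gap"],st["qpos"]);plan([530.6,13.8,13],-.023,st)
```

```text
[530.658   7.166 102.861] 0.10038921686073259 [-0.535  0.429  0.574  1.955 -0.307  0.843  0.182]
t 24.5 turn tool z 0.001 shift now-axes [ 6.639 -0.238 89.86 ] after-turn [ 6.638 -0.247 89.86 ] tilt [ 0. -0.]
```

View pics/w8.png

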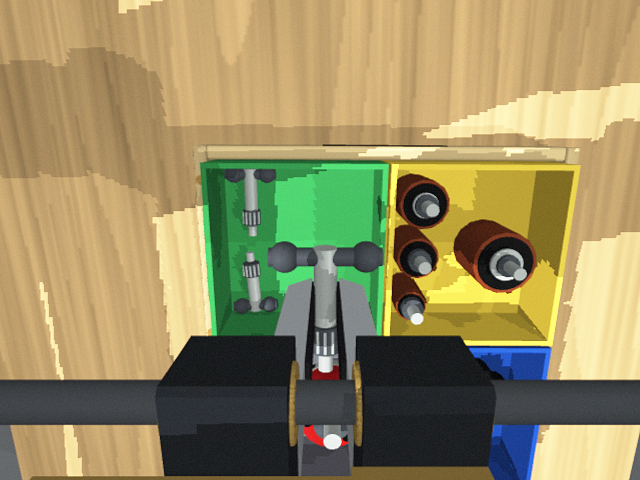

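The key hangs level over the green bin's free half, shank along the bin's y. Shift 6.5 mm and lower it.

Request:
drive_tool(rows=[0.0065,0,0.008,0,0,0,0,0,0.015,0,0,0,0,0,0.018,0,0,0,0,0,0.018,0,0,0,0,0,0.014,0,0,0,0,0,0.008,0,0,0,0,0,0.005,0,0,0,0,0,0.003,0,0,0,0,0,0,0,0,0,0,0,0,0,0,0])

```text
time: 25.42
position: [531.0, 14.0, 13.9]
tool_rot: [0.0, 0.715, 0.699, 0.0]
contact_force: [0.2, -0.4, -0.5]
finger_gap: 0.099
grip_force: 30.0
```

Request:
drive_tool(rows=[0,0,0.001,0,0,0,0,0,0.001,0,0,0,0,0,0,0,0,0])

```text
time: 25.67
position: [530.8, 14.2, 11.7]
tool_rot: [0.0, 0.715, 0.699, 0.0]
contact_force: [-0.2, -0.3, -0.6]
finger_gap: 0.101
grip_force: 30.0
```

Request:
drive_tool(rows=[0,0,0.0007,0,0,0,0,0,0,0,0,0,0,0,0,0,0,0])

```text
time: 25.92
position: [530.9, 14.2, 11.4]
tool_rot: [0.0, 0.715, 0.699, 0.0]
contact_force: [-3.1, 0.7, 12.2]
finger_gap: 0.102
grip_force: 30.0
```

Request:
drive_tool(rows=[0,0,0,0,0,0,0,0,0,0,0,0,0,0,0,0,0,0,0,0,0,0,0,0,0,0,-0.01,0,0,0,0,0,-0.02,0,0,0,0,0,-0.03,0,0,0,0,0,-0.03,0,0,0,0,0,-0.03,0,0,0,0,0,-0.03,0,0,0,0,0,-0.03,0,0,0,0,0,0,0,0,0], gripper=0.3)

```text
time: 26.92
position: [532.8, 13.8, 196.5]
tool_rot: [0.002, 0.715, 0.699, 0.003]
contact_force: [0.4, 0.3, 0.0]
finger_gap: 0.302
grip_force: 0.0
```

Request:
drive_tool(rows=[0.02,0,-0.01,0,0,0,0.035,0,-0.01,0,0,0,0.035,0,-0.01,0,0,0,0.035,0,0,0,0,0,0.035,0,0,0,0,0,0.035,0,0,0,0,0,0.035,0,0,0,0,0,0.035,0,0,0,0,0,0.02,0,0,0,0,0,0,0,0,0,0,0,0,0,0,0,0,0])

```text
time: 27.83
position: [536.6, 299.5, 220.7]
tool_rot: [0.0, 0.714, 0.7, -0.0]
contact_force: [-0.1, 0.0, -0.5]
finger_gap: 0.304
grip_force: 0.0
```

Run:
```python
from h import *
a=optics.grab_frame("top");print(status.observe()["position"])
b=cv2.resize(a[130:330,270:536],None,fx=3,fy=3,interpolation=cv2.INTER_CUBIC);cv2.imwrite("pics/end.png",b)
```

```text
[536.968 298.29  220.928]
```

View pics/end.png

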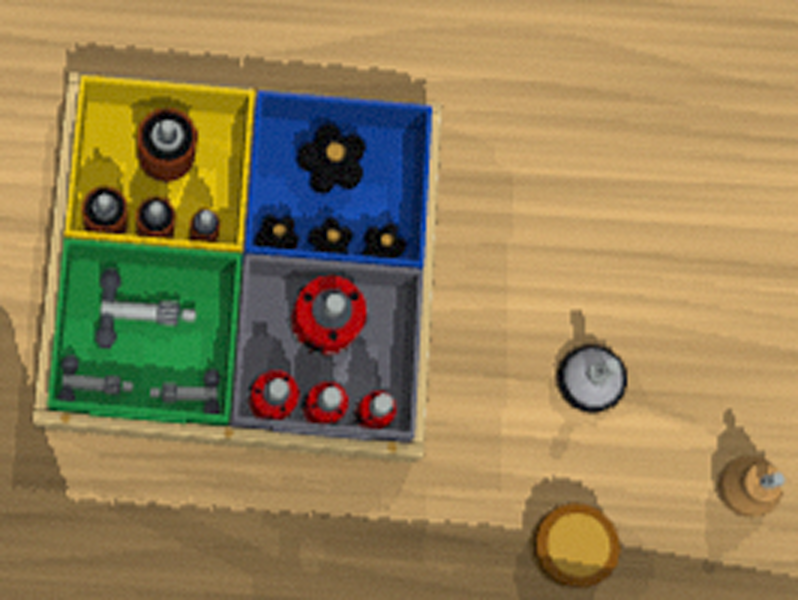

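All four are in their bins' free halves: drum (167,140), knob (333,157), key (145,310) and saw (331,312). The machine foot and drawer knob have not moved.

```bash
python3 -c "
from cell import finish_job
print(finish_job())"
```

```text
the job is handed in; nothing more can be done
None
```

The hole saw, sanding drum, star knob and chuck key are each in the free half of their own bin. The last top picture confirmed this, and showed the drawer knob and machine foot where they started. I handed the job in at about 28 s; no verdict came back.

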